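Rap the jammed bung out of the bottle

ROBOT

A 7-joint arm with a two-finger parallel gripper is mounted at the origin on the work surface. World frame = base frame: x ahead of the robot, y to its left, z up, the work surface at z = 0. Lengths are in m, angles in rad, forces in N, time in s.
With the tool pointing down it reaches from about 0.4 to 0.85 m from the base axis. Payload 4.5 kg.
Tool frame: the origin (TCP) lies on the centre line of the jaws, within the pads' length; the fingertips stand 25 mm ahead of it and the grasp point (between the pads) lies 6 mm ahead of it; z points along the fingers, y is the direction in which the jaws open and shut (so a half turn about z gives the same grasp; the last joint's range is limited). The gripper opens to 88 mm and grips with 3 to 60 N. Pads are 18 mm wide; open, the fingers measure 123 mm over their backs; the gripper's body (75 mm by 187 mm) begins 45 mm behind the grasp point.
Start: joints at [-1.244, 0.689, -0.195, 1.565, 0.157, 0.902, -0.215], TCP at [0.18, 0.598, 0.264] pointing down, gripper open.
Joint ranges: [-3.01, 3.01], [-0.46, 2.08], [-1.47, 1.51], [0.13, 2.56], [-1, 4.14], [0.04, 2.09], [-2.66, 2.66]. Speed limits (rad/s): [2.57, 2.57, 3.14, 3.14, 3.14, 3.14, 3.14].

INTERFACE

Orientations are given as a unit quaternion [x, y, z, w].
In Python, from plant import r, eyes gives the robot as it stands.
- The arm moves only by the tool servo_tool, never from a script. Its argument "deltas" is a list of rows, each an object of numbers: "dx", "dy", "dz": the shift along the tool's x, y, z in units of 60 mm (1.0 is 60 mm); "ax", "ay", "az": the turn, a rotation vector about the tool's x, y, z in units of 6 degrees (1.0 is 6 degrees); "hand": the finger opening in mm, from 0 to 88.1. A call has 1 to 10 rows; each row is the pose to reach, as a shift and turn from the pose commanded when the call began, along the tool's axes at that moment; what a row does not reach only later rows make up. A row lasts 1/8 s, in which the tool goes at most 62.5 mm and 10.7 degrees, less where a joint would pass 70% of its speed; a pose out of reach is approached as far as the arm can. A call with a gripper value outside its range is refused whole. The fingers move at their own pace and stop on an object; "newtons" is the grip in N (left out, the last holds). Time passes only in rows, so rows that repeat a pose let the fingers close. It gives the time, the measured TCP pose, the force and the opening at its end, in the units of the state.
- r.get_state(): the state, without advancing time (a new reading comes with each control period).
- eyes.snapshot(name): name is "side" or "top" or "wrist"; returns (picture, depth): 420x560x3 uint8, red, green, blue; 420x560 float32, m along the optical axis (not along the pixel's ray), 0 where there is no reading.
- eyes.camera_model(name): a dict with "fx", "fy", "cx", "cy" (pixels), "pose" (4x4, takes a point from camera to world coordinates). Camera axes: x right, y up, looking along -z (the intrinsics and any distortion apply to the point x, -y, -z); pixel columns grow to the right and rows downward; lengths in m; the calibration is good to about 2 mm. A picture is of the moment at which its call begins: read the wrist's pose just before it. camera_model takes no time and is no camera call; for the wrist camera it gives the pose at the moment of the call.
- r.finish_job(): hands the job in, once; it reports no verdict.
The state is a dict: "clock": time; "q": joint angles; "qd": joint speeds; "joint_torque": joint torques, N m; "tool_pos": TCP position; "eef_rot": TCP orientation; "contact_force": force on the tool from outside, world axes, zero at the start; "moment": the same for the moment, N m; "opening": opening from 0.0 (shut) to 1.0 (fully open).
Only numpy, scipy, OpenCV 4.12 (cv2) and the standard library are available. Lean on these libraries where they do the work, as an engineer would, in place of code of your own. Each camera call takes 0.05 s, during which the arm holds its last target.

TASK

A big round-headed rubber bung has jammed in the neck of the clear plastic bottle lying on the table and holds back a smaller bung behind it. Pick the bottle up, tip its mouth down over the steel pan and rap the bottle's neck smartly on the pan's rim, as often as it takes, until both bungs have dropped into the pan; tipping alone will not shift the big one. Then lay the empty bottle back down flat on its side on the open table, clear of the pan, and do not shove the other things about.

Things in the scene. Friction and masses are not known exactly. Their poses are not given: they have to be found in the camera images.
- bottle_grip (a point): Clear square plastic bottle lying on a flat side: 165 mm long, 62 mm square body (119 mm), 20 mm shoulder, round neck; about 115 g empty. Point on its centre line inside the body, 54.5 mm from the plane of the mouth, 110.5 mm from the base, 31 mm above the table at the start. x runs along the centre line from mouth to base; y, z square to the flat sides. x starts within 0.7 rad of world +x.
- bottle_mouth (a point): Centre of the mouth, in the plane of the rim, on the centre line, 54.5 mm from bottle_grip towards -x; same axes. The neck behind it is a plain round tube 25 mm long, 56 mm outside and 47 mm inside diameter. Bottle and pan start on opposite sides of the robot's centre line, either way round.
- big_bung_center (a point): Jammed grey rubber bung, 67.5 mm long, 70 g: domed head 45 mm across, 41 mm at the nose. Point half-way along; x from nose to head, as the bottle's. It starts stuck with the nose about 22 mm out of the mouth (this point 12 mm inside the rim plane); tipping leaves it there. Each rap that stops the tipped bottle dead (0.1 to 0.3 m/s) jolts it out a few mm; after 5 to 10 mm it drops out.
- small_bung_center (a point): Smaller tapered grey rubber bung, 60 mm long, 34 mm across (28 at the nose), 30 g, loose inside the bottle behind the big one. Point half-way along its axis, x along the axis. Once the big bung has gone it slides out with the mouth tipped 45 degrees down, unless it catches in the shoulder (rap again) or meets the big bung standing under the mouth (lift or move along).
- pan: Open stainless-steel pan, fixed on the table: outline 162 mm along its x, 265 mm along its y, 65 mm high; walls 4 mm thick, with a rolled rim of round bar 8 mm thick along the whole outline (bar centred on the outline, top 65 mm above the table); floor 4 mm thick. Origin: middle of its underside, at table height. Yaw within 0.25 rad of the world's axes.
Things that resemble listed ones, but are neither listed nor needed, are in the scene too. What is shaped like the part that bears bottle_grip but yellow is not meant.

How it is judged:
By the outcome, as a careful person would: the job done as asked, in the order asked, and still so for the second after the job is handed in, with the robot touching nothing.
It also fails if it takes over 58 s, if anything falls off the work surface, if the arm or the gripper's body presses on something with over 40 N, if the wrist force passes 120 N, or if a joint passes its speed limit or range.

## Working session

There is one attempt and no reset: what is moved stays moved. The work goes in short steps, Python scripts to look and compute and a tool call to move; the robot and the scene stay as the last step left them, time stands still between calls to the robot, and variables do not carry over. Pictures are saved under pics/ and viewed, and the job is handed in when it is done.

Besides the shell and the picture viewer there is one more tool, called after "Call:" as name(argument=value, ...), one argument or row to a line, values as JSON. servo_tool: Moves the arm, as the interface text tells. Its arguments: {"type":"object","properties":{"deltas":{"type":"array","items":{"type":"object","properties":{"dx":{"type":"number"},"dy":{"type":"number"},"dz":{"type":"number"},"ax":{"type":"number"},"ay":{"type":"number"},"az":{"type":"number"},"hand":{"type":"number"}}}},"newtons":{"type":"number"}},"required":["deltas"]}

```bash
ls; mkdir -p pics; python3 - <<'E'
from plant import r, eyes
import cv2,numpy as np
s=r.get_state(); print(s)
for n in ["side","top"]:
    p,d=eyes.snapshot(n); cv2.imwrite(f"pics/{n}0.png",p[:,:,::-1]); np.save(f"{n}0.npy",d)
    print(n,eyes.camera_model(n))
E
```

```text
pics
{'clock': 0.0, 'q': array([-1.2441779 ,  0.68998474, -0.19447535,  1.56632324,  0.15734449,
        0.9025181 , -0.21511297]), 'qd': array([-0.0004781 ,  0.00091573, -0.00024774, -0.00064161,  0.00088687,
        0.00012574,  0.00059983]), 'joint_torque': array([-5.13324824e-05, -5.27548492e+01, -1.26672048e+00, -1.53424448e+01,
       -5.26881649e-02,  6.74277529e-03,  1.65935612e-04]), 'tool_pos': array([0.18031463, 0.59781741, 0.2629141 ]), 'eef_rot': array([ 1.45853673e-01,  9.89305746e-01, -9.19401287e-04, -3.73752199e-05]), 'contact_force': array([-0.08930188,  0.44650162, -0.0763295 ]), 'moment': array([-0.03064908, -0.03260817, -0.02176704]), 'opening': 1.0001270546786145}
side {'fx': 479.2171079300415, 'fy': 479.2171079300415, 'cx': 268.4916982760206, 'cy': 207.60904181359197, 'pose': array([[-0.97545234,  0.17096865, -0.13878922,  0.29475581],
       [-0.22011648, -0.73857607,  0.63722376,  0.63218772],
       [ 0.00643889,  0.6521312 ,  0.75807878,  0.81236956],
       [ 0.        ,  0.        ,  0.        ,  1.        ]])}
top {'fx': 531.142867178683, 'fy': 531.142867178683, 'cx': 284.99663496590244, 'cy': 210.30028632708658, 'pose': array([[-0.00948294,  0.98366795, -0.17974271,  0.22813927],
       [-0.99983365, -0.01212804, -0.01362284, -0.00697259],
       [-0.01558028,  0.17958362,  0.98361933,  1.29900674],
       [ 0.        ,  0.        ,  0.        ,  1.        ]])}
```

View pics/side0.png

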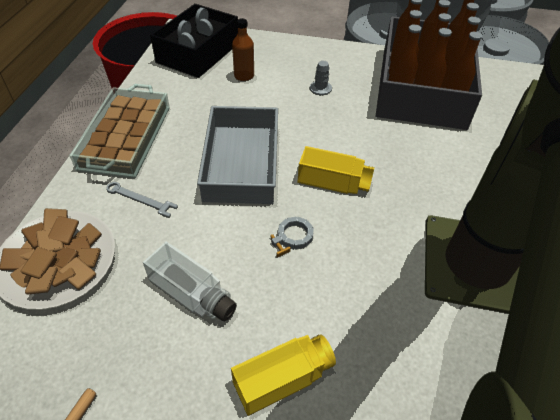

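View pics/top0.png

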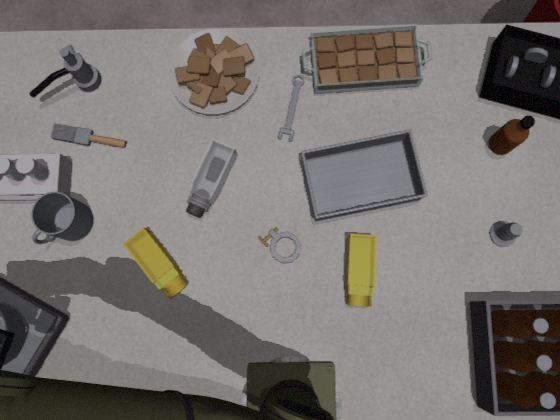

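The side view shows the clear bottle from its base (165,260) to its nose (225,308), with the pan at (240,155). In the top view the bottle runs from (225,145) to (196,211), and the pan's centre is near (363,175). I'll zoom in and measure next.

```bash
cat > h.py <<'E'
import numpy as np, cv2
from plant import r, eyes
from scipy.spatial.transform import Rotation as R
def ray(m,u,v):
    d=np.array([(u-m['cx'])/m['fx'],-(v-m['cy'])/m['fy'],-1.0]); T=np.array(m['pose']); return T[:3,3],T[:3,:3]@d
def onplane(m,u,v,z):
    o,d=ray(m,u,v); return o+d*(z-o[2])/d[2]
def proj(m,p):
    T=np.array(m['pose']); c=T[:3,:3].T@(np.array(p)-T[:3,3]); return np.array([m['cx']+m['fx']*c[0]/-c[2], m['cy']-m['fy']*c[1]/-c[2]])
def crop(im,x0,y0,x1,y1,k): return cv2.resize(im[y0:y1,x0:x1],None,fx=k,fy=k,interpolation=cv2.INTER_CUBIC)
E
python3 - <<'E'
from h import *
t=cv2.imread("pics/top0.png"); s=cv2.imread("pics/side0.png")
cv2.imwrite("pics/tc.png",crop(t,170,120,270,230,5)); cv2.imwrite("pics/sc.png",crop(s,130,230,250,330,5))
cv2.imwrite("pics/tp.png",crop(t,290,120,440,230,5))
E
```

```text
(no output)
```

View pics/tc.png

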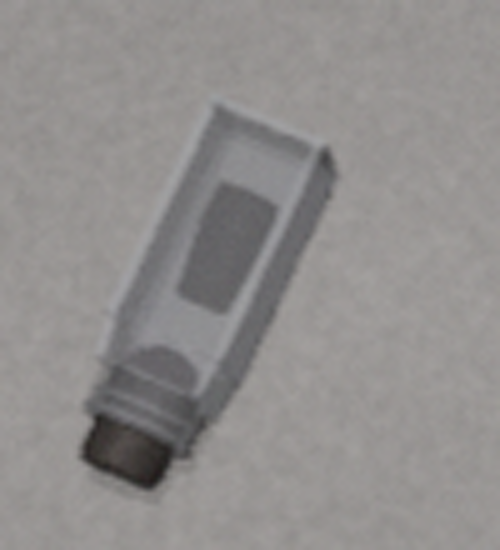

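View pics/sc.png

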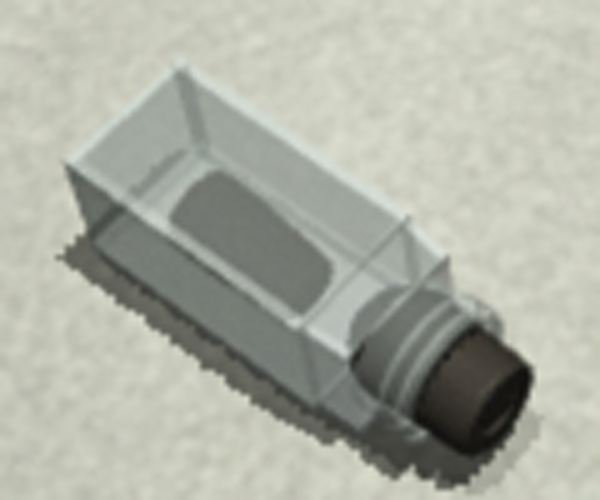

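View pics/tp.png

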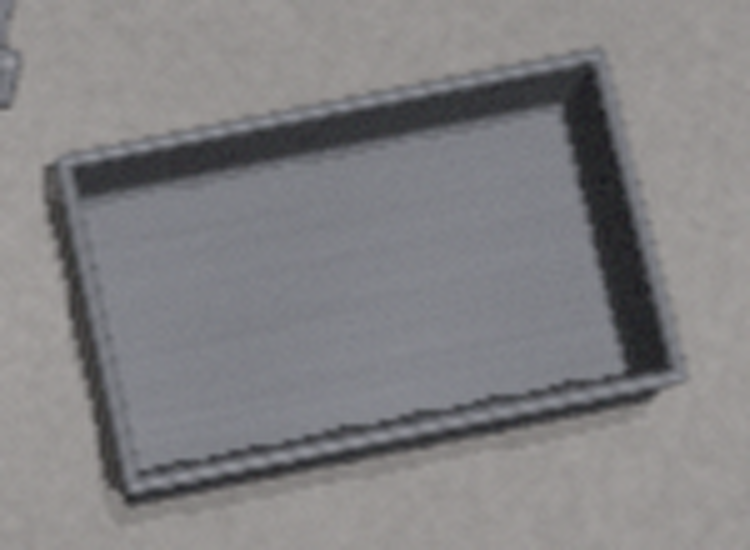

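```bash
python3 - <<'E'
from h import *
np.set_printoptions(precision=4,suppress=True)
T=eyes.camera_model("top");S=eyes.camera_model("side")
c=lambda u,v,x0,y0:((u+.5)/5-.5+x0,(v+.5)/5-.5+y0)
P={}
for n,u,v in [("A",215,103),("B",327,150)]:
    P[n]=onplane(T,*c(u,v,170,120),.062);print("top",n,P[n])
print("width",np.linalg.norm(P["A"]-P["B"]), "yaw", np.arctan2(*(P["B"]-P["A"])[[0,1]]))
for n,u,v in [("A",68,165),("B",180,65),("a",300,330),("b",408,218)]:
    P[n]=onplane(S,*c(u,v,130,230),.062);print("side",n,P[n])
print(np.linalg.norm(P["A"]-P["B"]),np.linalg.norm(P["A"]-P["a"]),np.linalg.norm(P["B"]-P["b"]),np.linalg.norm(P["b"]-P["a"]))
for k in("Aa","Bb"):
  d=P[k[0]]-P[k[1]]; print("axis",np.arctan2(d[1],d[0]))
# nose tip, top view
for u,v in [(83,455),(158,488),(90,405),(190,455)]: print("nose/rim",onplane(T,*c(u,v,170,120),.031))
q=[onplane(T,*c(u,v,290,120),.061) for u,v in [(62,162),(600,55),(680,378),(130,488)]]
q=np.array(q);print(q,q.mean(0))
for i in range(4):
  d=q[(i+1)%4]-q[i];print(np.linalg.norm(d),np.degrees(np.arctan2(d[1],d[0])))
E
```

```text
top A [0.6296 0.1846 0.062 ]
top B [0.6051 0.1298 0.062 ]
width 0.05996644304904724 yaw -2.720540124050154
side A [0.6312 0.1872 0.062 ]
side B [0.6069 0.1338 0.062 ]
side a [0.5236 0.2349 0.062 ]
side b [0.5    0.1811 0.062 ]
0.058659806894744974 0.11771576661354317 0.11688278744400454 0.05866417384998166
axis -0.4167268866096074
axis -0.4166678021401263
nose/rim [0.4621 0.2511 0.031 ]
nose/rim [0.4453 0.2142 0.031 ]
nose/rim [0.4869 0.2482 0.031 ]
nose/rim [0.4614 0.1989 0.031 ]
[[ 0.5971 -0.0323  0.061 ]
 [ 0.6473 -0.2941  0.061 ]
 [ 0.4867 -0.3237  0.061 ]
 [ 0.4369 -0.062   0.061 ]] [ 0.542 -0.178  0.061]
0.26661814827516006 -79.1510770229377
0.16330517241745765 -169.56869547577813
0.2664336638791585 100.76233507158697
0.162901291600537 10.495264602597738
```

```bash
cat >> h.py <<'E'
def Rt(xb_deg,alpha_deg=0):
    """tool rot holding bottle with mouth->base azimuth xb_deg, mouth tipped alpha below horizontal; tool x = mouth dir"""
    b=np.radians(xb_deg+90); y=np.array([np.cos(b),np.sin(b),0]); z=np.array([0,0,-1.]); x=np.cross(y,z)
    return R.from_matrix(np.c_[x,y,z])*R.from_rotvec([0,-np.radians(alpha_deg),0])
def delta(p,Rg,base=None):
    s=r.get_state()
    p0,R0=(s['tool_pos'],R.from_quat(s['eef_rot'])) if base is None else base
    d=R0.inv().apply(np.array(p)-p0)/.06; a=np.degrees((R0.inv()*Rg).as_rotvec())/6
    print("d",d.round(2),"a",a.round(2),"| dist",np.linalg.norm(np.array(p)-p0).round(3),"ang",(np.linalg.norm(a)*6).round(1)); return d,a
def st():
    s=r.get_state(); np.set_printoptions(precision=3,suppress=True)
    print("t",round(s['clock'],2),"p",s['tool_pos'],"F",s['contact_force'],"op",round(s['opening']*88.1,1)); print("q",s['q']); print(R.from_quat(s['eef_rot']).as_matrix())
E
python3 - <<'E'
from h import *
delta([.520,.2025,.2],Rt(-23.9))
E
```

```text
d [-7.32 -4.67  1.06] a [-0.02  0.    1.19] | dist 0.525 ang 7.1
```

Call:
servo_tool(
  deltas=[
    {"dx":-7.32,"dy":-4.67,"dz":1.06,"az":1.19,"hand":88},
    {"dx":-7.32,"dy":-4.67,"dz":1.06,"az":1.19,"hand":88},
    {"dx":-7.32,"dy":-4.67,"dz":1.06,"az":1.19,"hand":88},
    {"dx":-7.32,"dy":-4.67,"dz":1.06,"az":1.19,"hand":88},
    {"dx":-7.32,"dy":-4.67,"dz":1.06,"az":1.19,"hand":88},
    {"dx":-7.32,"dy":-4.67,"dz":1.06,"az":1.19,"hand":88},
    {"dx":-7.32,"dy":-4.67,"dz":1.06,"az":1.19,"hand":88},
    {"dx":-7.32,"dy":-4.67,"dz":1.06,"az":1.19,"hand":88},
    {"dx":-7.32,"dy":-4.67,"dz":1.06,"az":1.19,"hand":88},
    {"dx":-7.32,"dy":-4.67,"dz":1.06,"az":1.19,"hand":88},
  ],
  newtons=45,
)

```text
schema error: expected keys dx, dy, dz, ax, ay, az, hand
```

All keys needed in each row.

Call:
servo_tool(
  deltas=[
    {"dx":-7.32,"dy":-4.67,"dz":1.06,"ax":0,"ay":0,"az":1.19,"hand":88},
    {"dx":-7.32,"dy":-4.67,"dz":1.06,"ax":0,"ay":0,"az":1.19,"hand":88},
    {"dx":-7.32,"dy":-4.67,"dz":1.06,"ax":0,"ay":0,"az":1.19,"hand":88},
    {"dx":-7.32,"dy":-4.67,"dz":1.06,"ax":0,"ay":0,"az":1.19,"hand":88},
    {"dx":-7.32,"dy":-4.67,"dz":1.06,"ax":0,"ay":0,"az":1.19,"hand":88},
    {"dx":-7.32,"dy":-4.67,"dz":1.06,"ax":0,"ay":0,"az":1.19,"hand":88},
    {"dx":-7.32,"dy":-4.67,"dz":1.06,"ax":0,"ay":0,"az":1.19,"hand":88},
    {"dx":-7.32,"dy":-4.67,"dz":1.06,"ax":0,"ay":0,"az":1.19,"hand":88},
    {"dx":-7.32,"dy":-4.67,"dz":1.06,"ax":0,"ay":0,"az":1.19,"hand":88},
    {"dx":-7.32,"dy":-4.67,"dz":1.06,"ax":0,"ay":0,"az":1.19,"hand":88},
  ],
  newtons=45,
)

```text
clock: 1.35
tool_pos: [0.5209, 0.201, 0.1995]
eef_rot: [0.21, 0.978, -0.001, -0.0]
contact_force: [-0.5, 0.7, -0.9]
opening: 0.998
```

```bash
python3 - <<'E'
from h import *
st()
m=eyes.camera_model("wrist")
p,d=eyes.snapshot("wrist"); cv2.imwrite("pics/w1.png",p[:,:,::-1]); np.save("w1.npy",d)
import pickle; pickle.dump(m,open("w1.pkl","wb"))
delta([.520,.2025,.2],Rt(-23.9))
E
```

```text
t 1.35 p [0.521 0.201 0.199] F [-0.491  0.733 -0.866] op 87.9
q [-0.318  0.693 -0.223  1.831  0.239  0.644  0.465]
[[-0.912  0.41  -0.   ]
 [ 0.41   0.912 -0.001]
 [-0.    -0.001 -1.   ]]
d [-0.01 -0.01 -0.  ] a [-0.   -0.01 -0.01] | dist 0.001 ang 0.1
```

View pics/w1.png

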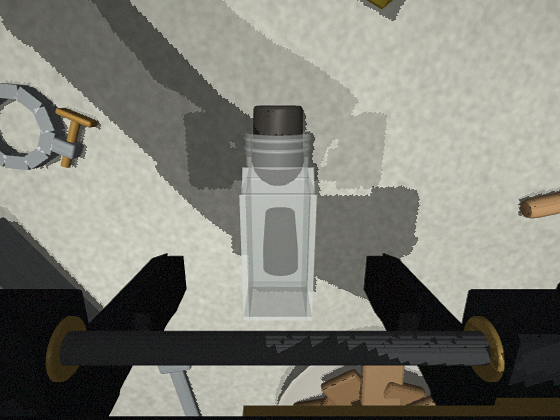

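```bash
python3 - <<'E'
from h import *
import pickle
m=pickle.load(open("w1.pkl","rb")); np.set_printoptions(precision=4,suppress=True)
print(m['pose'][:3,3],m['fx'])
for n,u,v,z in [("noseL",254,106,.031),("noseR",302,106,.031),("rimL",246,137,.031),("rimR",312,137,.031),("shL",240,194,.062),("shR",316,194,.062),("baseL",244,318,.062),("baseR",312,317,.062),("baseLb",249,290,.0),]:
    print(n,onplane(m,u,v,z))
print(proj(m,[.520,.2025,.031]),proj(m,[.520,.2025,.062]))
p=cv2.imread("pics/w1.png");cv2.imwrite("pics/w1c.png",crop(p,210,90,350,340,3)[:,:])
E
```

```text
[0.4467 0.235  0.3219] 335.9900112803903
noseL [0.4462 0.2163 0.031 ]
noseR [0.4625 0.2526 0.031 ]
rimL [0.4663 0.1993 0.031 ]
rimR [0.4893 0.2506 0.031 ]
shL [0.5029 0.1791 0.062 ]
shR [0.5279 0.2348 0.062 ]
baseL [0.6102 0.1308 0.062 ]
baseR [0.6346 0.1879 0.062 ]
baseLb [0.6188 0.1267 0.    ]
[275.2136 190.962 ] [275.2566 201.1578]
```

View pics/w1c.png

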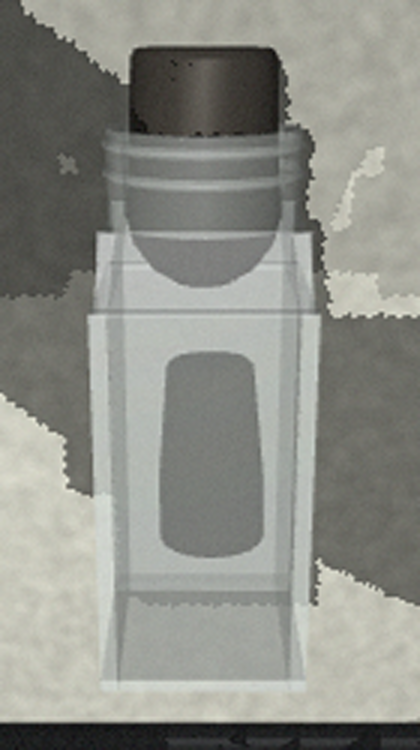

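The wrist view shows the bottle upright and centred between the jaws, with its nose at (278,106) and its base at (278,317). The measured lengths agree with the given sizes. Next I descend and grip.

```bash
python3 - <<'E'
from h import *
delta([.523,.2035,.037],Rt(-24))
E
```

```text
d [-0.05  0.03  2.71] a [-0.   -0.01  0.  ] | dist 0.163 ang 0.1
```

Call:
servo_tool(
  deltas=[
    {"dx":-0.05,"dy":0.03,"dz":0.9,"ax":0,"ay":0,"az":0,"hand":88},
    {"dx":-0.05,"dy":0.03,"dz":1.8,"ax":0,"ay":0,"az":0,"hand":88},
    {"dx":-0.05,"dy":0.03,"dz":2.4,"ax":0,"ay":0,"az":0,"hand":88},
    {"dx":-0.05,"dy":0.03,"dz":2.7,"ax":0,"ay":0,"az":0,"hand":88},
    {"dx":-0.05,"dy":0.03,"dz":2.7,"ax":0,"ay":0,"az":0,"hand":88},
    {"dx":-0.05,"dy":0.03,"dz":2.7,"ax":0,"ay":0,"az":0,"hand":50},
    {"dx":-0.05,"dy":0.03,"dz":2.7,"ax":0,"ay":0,"az":0,"hand":50},
    {"dx":-0.05,"dy":0.03,"dz":2.7,"ax":0,"ay":0,"az":0,"hand":50},
    {"dx":-0.05,"dy":0.03,"dz":2.7,"ax":0,"ay":0,"az":0,"hand":50},
    {"dx":-0.05,"dy":0.03,"dz":2.7,"ax":0,"ay":0,"az":0,"hand":50},
  ],
  newtons=50,
)

```text
clock: 2.65
tool_pos: [0.5239, 0.2036, 0.0392]
eef_rot: [0.207, 0.978, 0.0, 0.001]
contact_force: [-1.5, -0.6, 7.2]
opening: 0.705
```

```bash
python3 - <<'E'
from h import *
st()
E
```

```text
t 2.65 p [0.524 0.204 0.039] F [-1.542 -0.617  7.156] op 62.1
q [-0.383  0.958 -0.119  1.889  0.323  0.312  0.393]
[[-0.914  0.406  0.001]
 [ 0.406  0.914  0.   ]
 [-0.001  0.001 -1.   ]]
```

```bash
cat >> h.py <<'E'
def rap_pose(rim=(.462,-.193,.061),maz=5.,alpha=50.,up=0.,s=.012):
    Rg=Rt(maz-180,alpha); M=Rg.as_matrix(); n=-M[:,2]; u=-M[:,0]
    ax=np.array(rim)+.032*n; g=ax-s*u+.0545*u
    return g+.008*n+np.array([0,0,up]),Rg
E
python3 - <<'E'
from h import *
d,a=delta([.524,.2036,.30],Rt(-24))
print(rap_pose()[0])
b=(np.array([.524,.2036,.30]),Rt(-24))
delta([.46,-.19,.27],Rt(-175),b)
E
```

```text
d [-0.01  0.   -4.35] a [0.01 0.01 0.01] | dist 0.261 ang 0.1
[ 0.46531066 -0.19271035  0.11926839]
d [-1.69 -6.43  0.5 ] a [ 0.    0.   25.17] | dist 0.4 ang 151.0
```

Call:
servo_tool(
  deltas=[
    {"dx":0,"dy":0,"dz":-0.3,"ax":0,"ay":0,"az":0,"hand":50},
    {"dx":0,"dy":0,"dz":-1.0,"ax":0,"ay":0,"az":0,"hand":50},
    {"dx":0,"dy":0,"dz":-1.9,"ax":0,"ay":0,"az":0,"hand":50},
    {"dx":0,"dy":0,"dz":-2.8,"ax":0,"ay":0,"az":0,"hand":50},
    {"dx":0,"dy":0,"dz":-3.6,"ax":0,"ay":0,"az":0,"hand":50},
    {"dx":0,"dy":0,"dz":-4.2,"ax":0,"ay":0,"az":0,"hand":50},
    {"dx":0,"dy":0,"dz":-4.35,"ax":0,"ay":0,"az":0,"hand":50},
  ],
  newtons=50,
)

```text
clock: 3.52
tool_pos: [0.5241, 0.2041, 0.302]
eef_rot: [0.207, 0.978, 0.002, 0.002]
contact_force: [0.2, 0.2, -3.1]
opening: 0.697
```

Call:
servo_tool(
  deltas=[
    {"dx":-0.1,"dy":-0.4,"dz":0,"ax":0,"ay":0,"az":1.6,"hand":50},
    {"dx":-0.25,"dy":-0.9,"dz":0,"ax":0,"ay":0,"az":3.3,"hand":50},
    {"dx":-0.4,"dy":-1.4,"dz":0,"ax":0,"ay":0,"az":5,"hand":50},
    {"dx":-0.55,"dy":-2.0,"dz":0.1,"ax":0,"ay":0,"az":6.7,"hand":50},
    {"dx":-0.7,"dy":-2.6,"dz":0.1,"ax":0,"ay":0,"az":8.4,"hand":50},
    {"dx":-0.8,"dy":-3.1,"dz":0.1,"ax":0,"ay":0,"az":10.1,"hand":50},
    {"dx":-0.9,"dy":-3.5,"dz":0.2,"ax":0,"ay":0,"az":11.8,"hand":50},
    {"dx":-1.0,"dy":-4.0,"dz":0.2,"ax":0,"ay":0,"az":13.5,"hand":50},
    {"dx":-1.1,"dy":-4.4,"dz":0.3,"ax":0,"ay":0,"az":15.2,"hand":50},
    {"dx":-1.2,"dy":-4.8,"dz":0.3,"ax":0,"ay":0,"az":16.9,"hand":50},
  ],
)

```text
clock: 4.78
tool_pos: [0.471, -0.0892, 0.2797]
eef_rot: [0.89, 0.457, -0.002, -0.001]
contact_force: [0.9, -0.1, -2.3]
opening: 0.699
```

```bash
python3 - <<'E'
from h import *
st()
delta([.46,-.19,.27],Rt(-175))
E
```

```text
t 4.78 p [ 0.471 -0.089  0.28 ] F [ 0.906 -0.058 -2.349] op 61.6
q [-0.054  0.488  0.221  1.982 -0.162  0.691 -0.355]
[[ 0.583  0.813 -0.004]
 [ 0.813 -0.583  0.   ]
 [-0.002 -0.003 -1.   ]]
d [-1.47  0.83  0.16] a [-0.02  0.03  8.22] | dist 0.102 ang 49.3
```

Call:
servo_tool(
  deltas=[
    {"dx":-0.3,"dy":0.2,"dz":0,"ax":0,"ay":0,"az":1.7,"hand":50},
    {"dx":-0.6,"dy":0.4,"dz":0,"ax":0,"ay":0,"az":3.4,"hand":50},
    {"dx":-0.9,"dy":0.5,"dz":0.1,"ax":0,"ay":0,"az":5.1,"hand":50},
    {"dx":-1.2,"dy":0.7,"dz":0.1,"ax":0,"ay":0,"az":6.8,"hand":50},
    {"dx":-1.47,"dy":0.83,"dz":0.16,"ax":0,"ay":0,"az":8.2,"hand":50},
    {"dx":-1.47,"dy":0.83,"dz":0.16,"ax":0,"ay":0,"az":8.2,"hand":50},
  ],
)

```text
clock: 5.52
tool_pos: [0.4609, -0.1902, 0.2705]
eef_rot: [0.999, 0.047, -0.002, 0.0]
contact_force: [0.4, -0.5, -1.5]
opening: 0.701
```

```bash
python3 - <<'E'
from h import *
st()
p,Rg=rap_pose(up=.06); print(p); delta(p,Rg)
E
```

```text
t 5.53 p [ 0.461 -0.19   0.27 ] F [ 0.371 -0.474 -1.515] op 61.8
q [ 0.01   0.557  0.461  1.95  -0.362  0.719 -0.789]
[[ 0.996  0.094 -0.003]
 [ 0.094 -0.996 -0.   ]
 [-0.003  0.    -1.   ]]
[ 0.465 -0.193  0.179]
d [0.07 0.05 1.52] a [ 0.03 -8.3   0.06] | dist 0.091 ang 49.8
```

Call:
servo_tool(
  deltas=[
    {"dx":0,"dy":0,"dz":0.1,"ax":0,"ay":-1.3,"az":0,"hand":50},
    {"dx":0,"dy":0,"dz":0.3,"ax":0,"ay":-2.8,"az":0,"hand":50},
    {"dx":0,"dy":0,"dz":0.6,"ax":0,"ay":-4.4,"az":0,"hand":50},
    {"dx":0,"dy":0,"dz":0.9,"ax":0,"ay":-6.0,"az":0,"hand":50},
    {"dx":0,"dy":0.05,"dz":1.2,"ax":0,"ay":-7.4,"az":0,"hand":50},
    {"dx":0.07,"dy":0.05,"dz":1.5,"ax":0,"ay":-8.3,"az":0,"hand":50},
    {"dx":0.07,"dy":0.05,"dz":1.5,"ax":0,"ay":-8.3,"az":0,"hand":50},
    {"dx":0.07,"dy":0.05,"dz":1.5,"ax":0,"ay":-8.3,"az":0,"hand":50},
  ],
)

```text
clock: 6.52
tool_pos: [0.4666, -0.192, 0.1821]
eef_rot: [0.906, 0.044, -0.42, 0.02]
contact_force: [-0.1, -0.1, -1.5]
opening: 0.699
```

```bash
python3 - <<'E'
from h import *
st()
p,Rg=rap_pose(up=.06); print(p); delta(p,Rg)
for n in ["side","top"]:
    p,d=eyes.snapshot(n); cv2.imwrite(f"pics/{n}1.png",p[:,:,::-1]); np.save(f"{n}1.npy",d)
a=cv2.imread("pics/side1.png");b=cv2.imread("pics/top1.png")
cv2.imwrite("pics/c1.png",np.hstack([crop(a,130,60,330,240,2),crop(b,270,100,470,280,2)]))
E
```

```text
t 6.53 p [ 0.467 -0.192  0.182] F [-0.102 -0.148 -1.494] op 61.6
q [-0.076  1.114  0.561  1.395 -0.117  1.529 -1.007]
[[ 0.644  0.096 -0.759]
 [ 0.063 -0.995 -0.073]
 [-0.763 -0.    -0.647]]
[ 0.465 -0.193  0.179]
d [0.02 0.01 0.05] a [ 0.07 -0.05  0.06] | dist 0.003 ang 0.6
```

View pics/c1.png

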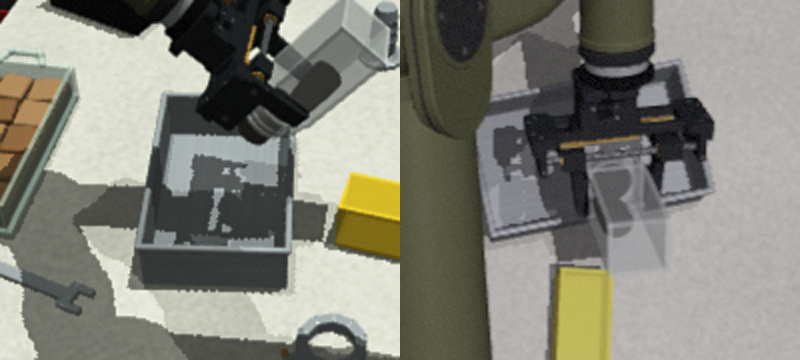

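The side crop shows the bottle tipped with its mouth at about (265,130), over the pan inside the rim. The yellow bottle is clear of it. First rap.

Call:
servo_tool(
  deltas=[
    {"dx":0.3,"dy":0,"dz":0.26,"ax":0,"ay":0,"az":0,"hand":50},
    {"dx":0.6,"dy":0,"dz":0.51,"ax":0,"ay":0,"az":0,"hand":50},
    {"dx":0.86,"dy":0,"dz":0.73,"ax":0,"ay":0,"az":0,"hand":50},
    {"dx":0.86,"dy":0,"dz":0.73,"ax":0,"ay":0,"az":0,"hand":50},
  ],
  newtons=55,
)

```text
clock: 7.12
tool_pos: [0.4672, -0.1921, 0.1131]
eef_rot: [0.906, 0.044, -0.421, 0.021]
contact_force: [3.0, 0.3, 2.9]
opening: 0.7
```

```bash
python3 - <<'E'
from h import *
st()
p,Rg=rap_pose(); print(p); delta(p,Rg)
for n in ["side","wrist"]:
    p,d=eyes.snapshot(n); cv2.imwrite(f"pics/{n}2.png",p[:,:,::-1])
a=cv2.imread("pics/side2.png");b=cv2.imread("pics/wrist2.png")
cv2.imwrite("pics/c2.png",np.hstack([crop(a,180,80,330,220,3)[:420],cv2.resize(b,(350,420))]))
E
```

```text
t 7.12 p [ 0.467 -0.192  0.113] F [2.953 0.259 2.883] op 61.6
q [-0.066  1.21   0.535  1.389 -0.152  1.445 -1.025]
[[ 0.642  0.097 -0.76 ]
 [ 0.062 -0.995 -0.074]
 [-0.764  0.001 -0.645]]
[ 0.465 -0.193  0.119]
d [-0.1   0.01 -0.04] a [ 0.08 -0.03  0.06] | dist 0.006 ang 0.6
```

View pics/c2.png

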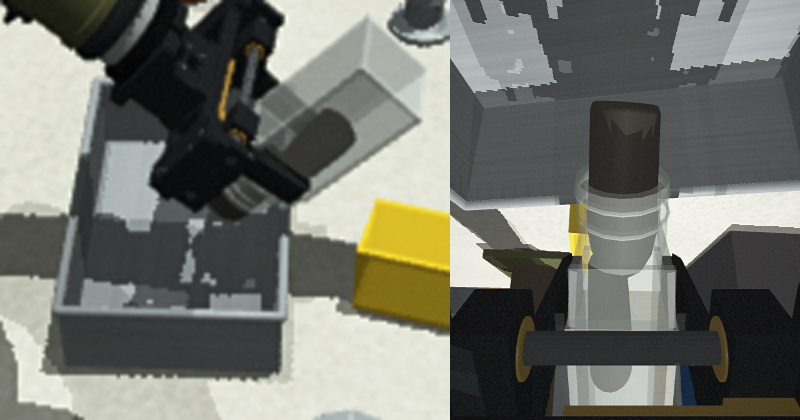

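The wrist view shows the bung's nose at the top, around (625,105), with the mouth ring near row 190. The contact force was only about 4 N, so the tool barely touched. I'll rap again with real speed through the contact.

Call:
servo_tool(
  deltas=[
    {"dx":-0.4,"dy":0,"dz":-0.34,"ax":0,"ay":0,"az":0,"hand":50},
    {"dx":-0.53,"dy":0,"dz":-0.45,"ax":0,"ay":0,"az":0,"hand":50},
    {"dx":-0.53,"dy":0,"dz":-0.45,"ax":0,"ay":0,"az":0,"hand":50},
    {"dx":-0.22,"dy":0,"dz":-0.18,"ax":0,"ay":0,"az":0,"hand":50},
    {"dx":0.1,"dy":0,"dz":0.09,"ax":0,"ay":0,"az":0,"hand":50},
  ],
)

```text
clock: 7.85
tool_pos: [0.4651, -0.1917, 0.1066]
eef_rot: [0.904, 0.043, -0.424, 0.02]
contact_force: [7.6, 7.7, 44.0]
opening: 0.698
```

```bash
python3 - <<'E'
from h import *
st()
p,d=eyes.snapshot("wrist"); cv2.imwrite("pics/w3.png",p[:,:,::-1])
E
```

```text
t 7.85 p [ 0.465 -0.192  0.107] F [ 7.557  7.67  44.018] op 61.5
q [-0.065  1.222  0.532  1.39  -0.154  1.441 -1.027]
[[ 0.637  0.095 -0.765]
 [ 0.061 -0.995 -0.073]
 [-0.768 -0.    -0.64 ]]
```

View pics/w3.png

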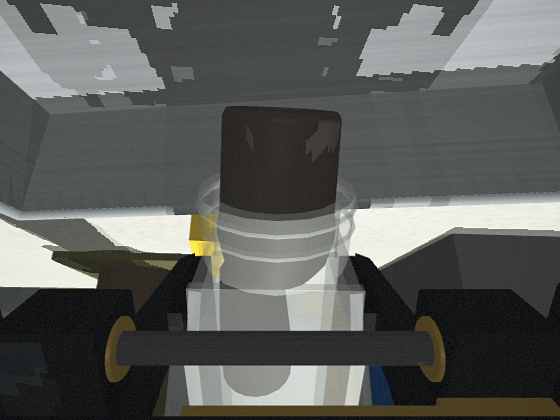

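Force reached 44 N, and the bung's dark nose part now shows from row 105 to 212, so it has come further out. I'll lift, check how the bottle sits in the grip, and rap more gently.

Call:
servo_tool(
  deltas=[
    {"dx":-0.3,"dy":0,"dz":-0.25,"ax":0,"ay":0,"az":0,"hand":50},
    {"dx":-0.6,"dy":0,"dz":-0.5,"ax":0,"ay":0,"az":0,"hand":50},
    {"dx":-0.6,"dy":0,"dz":-0.5,"ax":0,"ay":0,"az":0,"hand":50},
  ],
  newtons=60,
)

```text
clock: 8.28
tool_pos: [0.4666, -0.1928, 0.1543]
eef_rot: [0.907, 0.043, -0.419, 0.021]
contact_force: [0.5, -0.1, -1.8]
opening: 0.699
```

```bash
python3 - <<'E'
from h import *
st()
p,d=eyes.snapshot("wrist"); cv2.imwrite("pics/w4.png",p[:,:,::-1])
a=cv2.imread("pics/wrist2.png")[60:340,130:430];b=cv2.imread("pics/w4.png")[60:340,130:430]
cv2.imwrite("pics/c4.png",np.hstack([a,b]))
E
```

```text
t 8.28 p [ 0.467 -0.193  0.154] F [ 0.486 -0.1   -1.793] op 61.6
q [-0.072  1.151  0.551  1.397 -0.132  1.49  -1.014]
[[ 0.645  0.095 -0.758]
 [ 0.06  -0.995 -0.074]
 [-0.762  0.002 -0.648]]
```

View pics/c4.png

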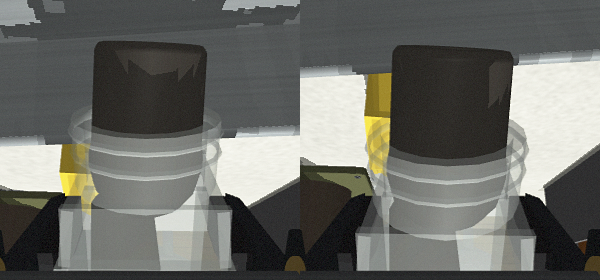

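The comparison shows the mouth has swung up towards the camera by about 7° in the grip, and the bung is further out. I'll tip the tool 8° more to compensate, put the rim nearer the shoulder and rap with less overtravel.

```bash
cat >> h.py <<'E'
def rap2(alpha=51,slip=7,up=.04,s=.018,maz=5.,rim=(.462,-.193,.056)):
    p,Rg=rap_pose(rim,maz,alpha,up,s); n=-Rg.as_matrix()[:,2]; g=p-.008*n
    Rtool=Rt(maz-180,alpha+slip); return g-.008*Rtool.as_matrix()[:,2],Rtool
E
python3 - <<'E'
from h import *
p,Rg=rap2(); print(p); delta(p,Rg)
E
```

```text
[ 0.47064982 -0.19224324  0.14874343]
d [ 0.1   0.01 -0.01] a [ 0.07 -1.39  0.04] | dist 0.006 ang 8.3
```

Call:
servo_tool(
  deltas=[
    {"dx":0.1,"dy":0,"dz":0,"ax":0,"ay":-1.4,"az":0,"hand":50},
    {"dx":0.1,"dy":0,"dz":0,"ax":0,"ay":-1.4,"az":0,"hand":50},
    {"dx":0.4,"dy":0,"dz":0.25,"ax":0,"ay":-1.4,"az":0,"hand":50},
    {"dx":0.68,"dy":0,"dz":0.49,"ax":0,"ay":-1.4,"az":0,"hand":50},
  ],
  newtons=60,
)

```text
clock: 8.82
tool_pos: [0.468, -0.1918, 0.1061]
eef_rot: [0.871, 0.04, -0.489, 0.023]
contact_force: [-9.0, 3.4, 28.1]
opening: 0.699
```

```bash
python3 - <<'E'
from h import *
st()
p,d=eyes.snapshot("wrist"); cv2.imwrite("pics/w5.png",p[:,:,::-1])
b=cv2.imread("pics/w4.png")[60:340,130:430];a=cv2.imread("pics/w5.png")[60:340,130:430]
cv2.imwrite("pics/c5.png",np.hstack([b,a]))
E
```

```text
t 8.82 p [ 0.468 -0.192  0.106] F [-9.007  3.419 28.142] op 61.6
q [-0.061  1.304  0.54   1.271 -0.12   1.613 -1.04 ]
[[ 0.519  0.092 -0.85 ]
 [ 0.047 -0.996 -0.079]
 [-0.854  0.001 -0.521]]
```

View pics/c5.png

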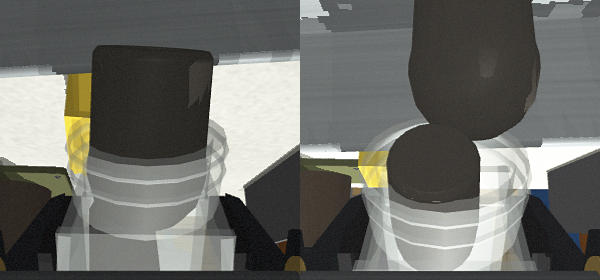

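The big bung has dropped out past the mouth, and the small one is following at about (435,165). I'll raise the bottle and move it a little inward so the small bung can fall clear.

Call:
servo_tool(
  deltas=[
    {"dx":-0.1,"dy":0,"dz":-0.15,"ax":0,"ay":0,"az":0,"hand":50},
    {"dx":-0.2,"dy":0,"dz":-0.3,"ax":0,"ay":0,"az":0,"hand":50},
    {"dx":-0.4,"dy":0,"dz":-0.63,"ax":0,"ay":0,"az":0,"hand":50},
    {"dx":-0.4,"dy":0,"dz":-0.63,"ax":0,"ay":0,"az":0,"hand":50},
    {"dx":-0.4,"dy":0,"dz":-0.63,"ax":0,"ay":0,"az":0,"hand":50},
  ],
)

```text
clock: 9.5
tool_pos: [0.4891, -0.1897, 0.1424]
eef_rot: [0.873, 0.042, -0.485, 0.023]
contact_force: [-0.4, -0.8, -1.5]
opening: 0.696
```

```bash
python3 - <<'E'
from h import *
st()
p,d=eyes.snapshot("wrist"); cv2.imwrite("pics/w6.png",p[:,:,::-1])
p2,d=eyes.snapshot("side"); cv2.imwrite("pics/s6.png",p2[:,:,::-1])
cv2.imwrite("pics/c6.png",np.hstack([cv2.resize(p[:,:,::-1],(400,300)),cv2.resize(p2[60:240,110:350,::-1],(400,300))]))
E
```

```text
t 9.5 p [ 0.489 -0.19   0.142] F [-0.382 -0.751 -1.503] op 61.3
q [-0.061  1.27   0.55   1.208 -0.108  1.699 -1.033]
[[ 0.525  0.095 -0.846]
 [ 0.051 -0.995 -0.081]
 [-0.85  -0.    -0.528]]
```

View pics/c6.png

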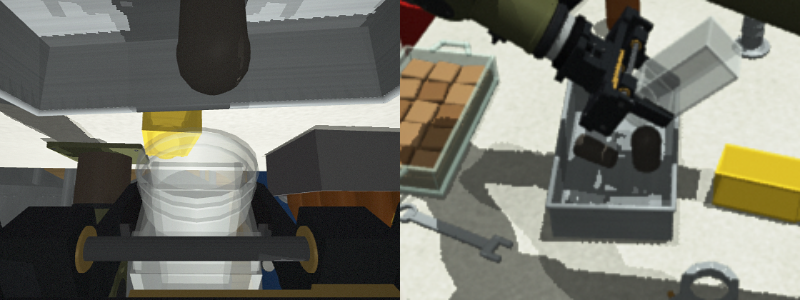

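The wrist view shows an empty bottle, and the side view shows both dark bungs inside the pan at about (595,150) and (648,145). Next I raise and level the bottle.

```bash
python3 - <<'E'
from h import *
delta([.47,-.19,.30],Rt(-175,10))
b=(np.array([.47,-.19,.30]),Rt(-175,10)); delta([.524,.2036,.28],Rt(-24,10),b)
E
```

```text
d [-2.4  -0.03 -1.12] a [0.04 8.04 0.07] | dist 0.159 ang 48.2
d [ 1.5  -6.46  0.07] a [ -4.37  -0.   -24.78] | dist 0.398 ang 151.0
```

Call:
servo_tool(
  deltas=[
    {"dx":-0.5,"dy":0,"dz":-0.2,"ax":0,"ay":0.5,"az":0,"hand":50},
    {"dx":-1.1,"dy":0,"dz":-0.45,"ax":0,"ay":2.0,"az":0,"hand":50},
    {"dx":-1.7,"dy":0,"dz":-0.7,"ax":0,"ay":3.6,"az":0,"hand":50},
    {"dx":-2.1,"dy":0,"dz":-0.95,"ax":0,"ay":5.2,"az":0,"hand":50},
    {"dx":-2.4,"dy":0,"dz":-1.12,"ax":0,"ay":6.8,"az":0,"hand":50},
    {"dx":-2.4,"dy":0,"dz":-1.12,"ax":0,"ay":8.0,"az":0,"hand":50},
    {"dx":-2.4,"dy":0,"dz":-1.12,"ax":0,"ay":8.0,"az":0,"hand":50},
  ],
)

```text
clock: 10.48
tool_pos: [0.4682, -0.192, 0.3015]
eef_rot: [0.995, 0.046, -0.089, 0.004]
contact_force: [-0.2, 0.5, -1.2]
opening: 0.699
```

```bash
python3 - <<'E'
from h import *
st()
p,d=eyes.snapshot("side"); cv2.imwrite("pics/s7.png",p[:,:,::-1])
delta([.47,-.02,.30],Rt(-110,10))
E
```

```text
t 10.47 p [ 0.468 -0.192  0.301] F [-0.187  0.531 -1.178] op 61.6
q [-0.062  0.609  0.551  1.764 -0.255  1.017 -0.895]
[[ 0.98   0.093 -0.178]
 [ 0.091 -0.996 -0.015]
 [-0.178 -0.001 -0.984]]
d [ 0.28 -2.84 -0.04] a [ -1.91   0.04 -10.59] | dist 0.171 ang 64.6
```

View pics/s7.png

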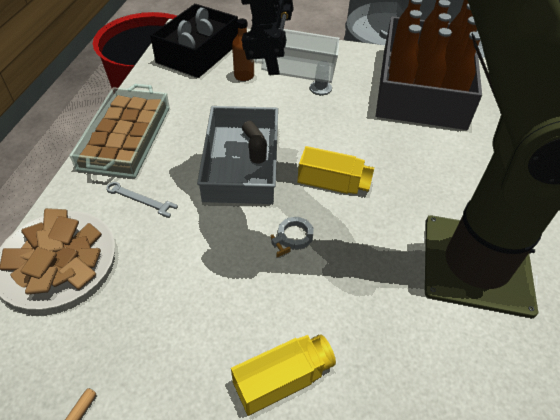

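```bash
python3 - <<'E'
from h import *
delta([.524,.2036,.28],Rt(-24,10))
a=cv2.imread("pics/s7.png"); cv2.imwrite("pics/s7c.png",crop(a,190,95,290,215,5))
E
```

```text
d [ 1.57 -6.47  0.07] a [ -4.43   0.   -24.7 ] | dist 0.399 ang 150.6
```

View pics/s7c.png

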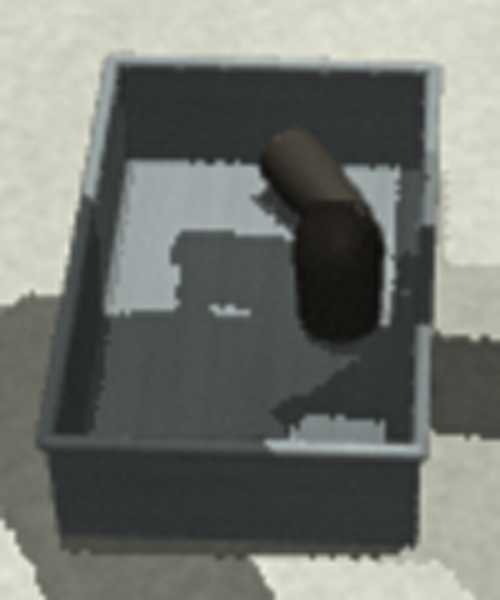

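Both bungs are in the pan: the big one stands at about (340,270) and the small one lies behind it at (305,165). Now I carry the bottle back to its original open spot.

Call:
servo_tool(
  deltas=[
    {"dx":0.1,"dy":-0.4,"dz":0,"ax":-0.27,"ay":0,"az":-1.5,"hand":50},
    {"dx":0.2,"dy":-0.85,"dz":0,"ax":-0.56,"ay":0,"az":-3.1,"hand":50},
    {"dx":0.3,"dy":-1.3,"dz":0,"ax":-0.86,"ay":0,"az":-4.8,"hand":50},
    {"dx":0.42,"dy":-1.75,"dz":0,"ax":-1.16,"ay":0,"az":-6.5,"hand":50},
    {"dx":0.52,"dy":-2.2,"dz":0,"ax":-1.47,"ay":0,"az":-8.2,"hand":50},
    {"dx":0.63,"dy":-2.6,"dz":0,"ax":-1.77,"ay":0,"az":-9.9,"hand":50},
    {"dx":0.74,"dy":-3.05,"dz":0,"ax":-2.08,"ay":0,"az":-11.6,"hand":50},
    {"dx":0.85,"dy":-3.5,"dz":0,"ax":-2.38,"ay":0,"az":-13.3,"hand":50},
    {"dx":0.96,"dy":-3.95,"dz":0,"ax":-2.69,"ay":0,"az":-15,"hand":50},
    {"dx":1.06,"dy":-4.4,"dz":0,"ax":-2.99,"ay":0,"az":-16.7,"hand":50},
  ],
)

```text
clock: 11.78
tool_pos: [0.5081, 0.079, 0.2876]
eef_rot: [0.587, 0.804, -0.054, 0.07]
contact_force: [0.9, -0.3, -1.3]
opening: 0.696
```

```bash
python3 - <<'E'
from h import *
st()
delta([.524,.2036,.22],Rt(-24,10))
E
```

```text
t 11.78 p [0.508 0.079 0.288] F [ 0.898 -0.279 -1.252] op 61.3
q [-0.415  0.514  0.104  1.894  0.186  0.753 -0.152]
[[-0.3    0.953  0.049]
 [ 0.937  0.304 -0.17 ]
 [-0.177 -0.005 -0.984]]
d [2.07 0.89 0.77] a [-1.46  0.01 -7.92] | dist 0.143 ang 48.3
```

Call:
servo_tool(
  deltas=[
    {"dx":0.4,"dy":0.2,"dz":0.1,"ax":-0.3,"ay":0,"az":-1.6,"hand":50},
    {"dx":0.8,"dy":0.35,"dz":0.3,"ax":-0.6,"ay":0,"az":-3.2,"hand":50},
    {"dx":1.2,"dy":0.5,"dz":0.45,"ax":-0.9,"ay":0,"az":-4.8,"hand":50},
    {"dx":1.7,"dy":0.7,"dz":0.6,"ax":-1.2,"ay":0,"az":-6.4,"hand":50},
    {"dx":2.07,"dy":0.89,"dz":0.77,"ax":-1.46,"ay":0,"az":-7.9,"hand":50},
    {"dx":2.07,"dy":0.89,"dz":0.77,"ax":-1.46,"ay":0,"az":-7.9,"hand":50},
  ],
)

```text
clock: 12.52
tool_pos: [0.5241, 0.2037, 0.2194]
eef_rot: [0.211, 0.974, -0.018, 0.085]
contact_force: [-0.1, -0.8, -0.8]
opening: 0.693
```

```bash
python3 - <<'E'
from h import *
st()
p,d=eyes.snapshot("wrist"); cv2.imwrite("pics/w8.png",p[:,:,::-1])
p2,d=eyes.snapshot("side"); cv2.imwrite("pics/s8.png",p2[:,:,::-1])
cv2.imwrite("pics/c8.png",np.hstack([cv2.resize(p[:,:,::-1],(400,300)),cv2.resize(p2[170:350,110:350,::-1],(400,300))]))
E
```

```text
t 12.53 p [0.524 0.204 0.219] F [-0.113 -0.822 -0.787] op 61.1
q [-0.461  0.631 -0.11   1.915  0.417  0.537  0.244]
[[-0.896  0.414  0.159]
 [ 0.408  0.91  -0.071]
 [-0.174  0.001 -0.985]]
```

View pics/c8.png

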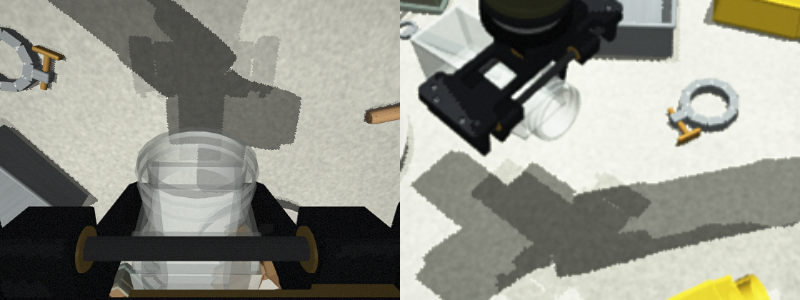

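View pics/w8.png

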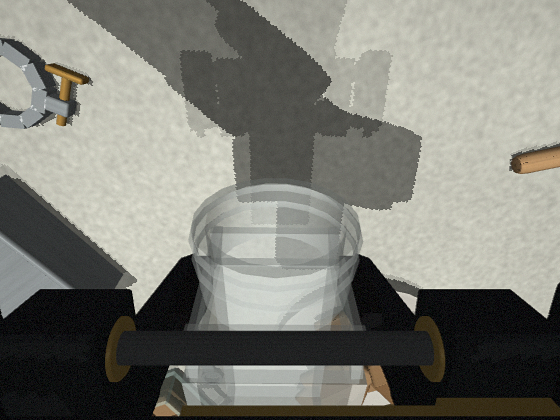

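```bash
python3 - <<'E'
from h import *
s=r.get_state(); m=eyes.camera_model("wrist"); Rw=R.from_quat(s['eef_rot'])
M=np.array(m['pose'])
for (u,v,w) in [(276,228,172),(276,222,166),(276,232,176)]:
    dep=m['fx']*.056/w
    o,d=ray(m,u,v); P=o+d*dep
    t=Rw.inv().apply(P-s['tool_pos']); g=np.array([0,0,.008]); q=t-g
    print("mouth in tool",t,"|q|",np.linalg.norm(q),"slip",np.degrees(np.arctan2(-q[2],q[0])), "world dz mouth-grip", P[2]-(s['tool_pos']+Rw.apply(g))[2])
    vr=Rw.inv().apply(d/np.linalg.norm(d)); ang=np.degrees(np.arctan2(-vr[2],vr[0])); print("view elev in tool",ang, "axis from ellipse: ±", np.degrees(np.arcsin(90/172.)))
E
```

```text
mouth in tool [ 0.04085173  0.00096862 -0.02057508] |q| 0.049863189770593765 slip 34.972123310891355 world dz mouth-grip 0.02092268454175486
view elev in tool -111.72349668596016 axis from ellipse: ± 31.550899553971917
mouth in tool [ 0.04130796  0.0009885  -0.01626161] |q| 0.04791607820355807 slip 30.427211324379282 world dz mouth-grip 0.01659639216379652
view elev in tool -110.70310129157188 axis from ellipse: ± 31.550899553971917
mouth in tool [ 0.04056487  0.00095611 -0.02328734] |q| 0.05123787619362155 slip 37.64269777855992 world dz mouth-grip 0.023643004749107466
view elev in tool -112.40257348050898 axis from ellipse: ± 31.550899553971917
```

```bash
python3 - <<'E'
from h import *
a=cv2.imread("pics/s8.png"); cv2.imwrite("pics/s8c.png",crop(a,105,165,235,265,6))
b=cv2.imread("pics/w8.png"); cv2.imwrite("pics/w8c.png",crop(b,150,160,400,420,2.3))
p,d=eyes.snapshot("top"); cv2.imwrite("pics/t8.png",p[:,:,::-1])
E
```

```text
(no output)
```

View pics/s8c.png

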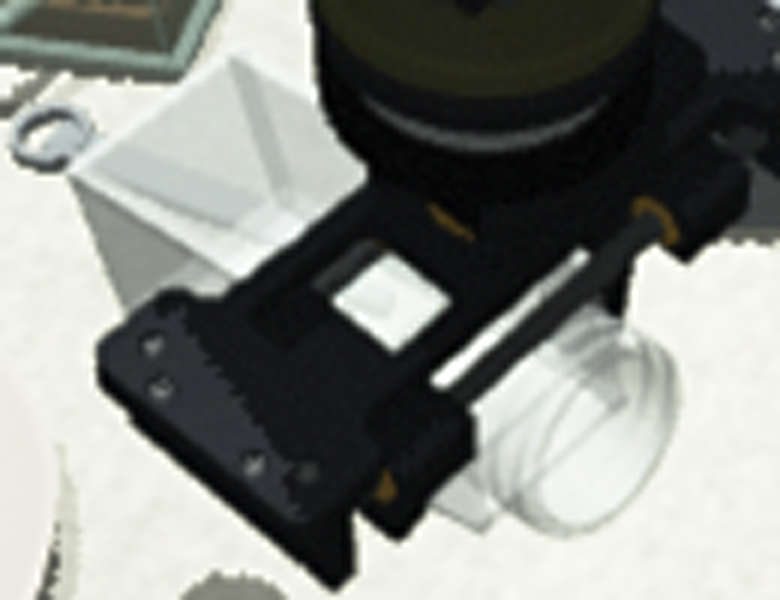

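View pics/w8c.png

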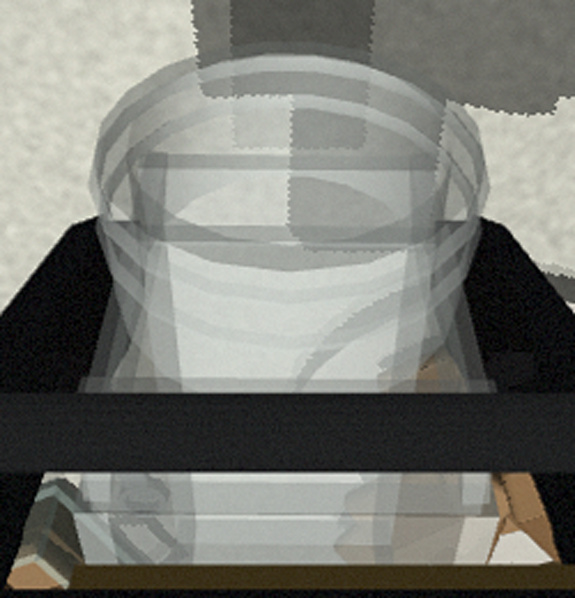

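```bash
python3 - <<'E'
from h import *
s=r.get_state(); Rw=R.from_quat(s['eef_rot']); M=Rw.as_matrix(); p=s['tool_pos']
S=eyes.camera_model("side"); W=eyes.camera_model("wrist")
c=lambda u,v,x0,y0,k:((u+.5)/k-.5+x0,(v+.5)/k-.5+y0)
def tri(r1,r2):
    (o1,d1),(o2,d2)=r1,r2; t=np.linalg.lstsq(np.c_[d1,-d2],o2-o1,rcond=None)[0]
    a=o1+d1*t[0];b=o2+d2*t[1]; return (a+b)/2,np.linalg.norm(a-b)
g=p+M@[0,0,.008]; loc=lambda P:M.T@(P-g)
for sm in [(600,445),(595,430)]:
  P,e=tri(ray(S,*c(*sm,105,165,6)),ray(W,*c(290,163,150,160,2.3)))
  l=loc(P);print("mouth",P,"gap",e,"tool",l,np.linalg.norm(l),"slip",np.degrees(np.arctan2(-l[2],l[0])))
oa,da=ray(S,*c(75,175,105,165,6)); ob,db=ray(S,*c(235,55,105,165,6))
y=M[:,1]
for sg in(1,-1):
  t,res,_,_=np.linalg.lstsq(np.c_[db,-da],sg*.061*y,rcond=None); A=oa+da*t[1];B=ob+db*t[0]
  print(sg,t,res,"A",A,loc(A),"B",B,loc(B))
  l=(loc(A)+loc(B))/2; print("mid",l,"r",np.hypot(l[0],l[2]), "expected",np.hypot(.1105,.031),"axis tilt: ",np.degrees(np.arctan2(-l[2],-l[0])))
E
```

```text
mouth [0.48672038 0.2198264  0.22670917] gap 0.007916692819960559 tool [ 0.04098701  0.00125664 -0.02069252] 0.04593141427648722 slip 26.78718119062986
mouth [0.48651439 0.2197009  0.23044016] gap 0.004132473225041542 tool [ 0.04045846  0.00106236 -0.02438865] 0.047252743200651016 slip 31.08188193088126
1 [-0.84920426 -0.817329  ] [2.99447438e-08] A [-0.07461744  1.11362542  1.41821746] [ 0.69979443  0.58021869 -1.34901649] B [-0.04898701  1.16897889  1.41842845] [ 0.69964676  0.6412182  -1.3491067 ]
mid [ 0.6997206   0.61071844 -1.3490616 ] r 1.5197289570018466 expected 0.11476606641337848 axis tilt:  117.41450957284265
-1 [0.84920426 0.817329  ] [2.99447438e-08] A [0.66412907 0.15075002 0.20652167] [-0.14246455  0.01268173  0.0328604 ] B [0.63849863 0.09539655 0.20631068] [-0.14231688 -0.04831778  0.0329506 ]
mid [-0.14239072 -0.01781802  0.0329055 ] r 0.14614338175563224 expected 0.11476606641337848 axis tilt:  -13.012228873888375
```

View pics/t8.png

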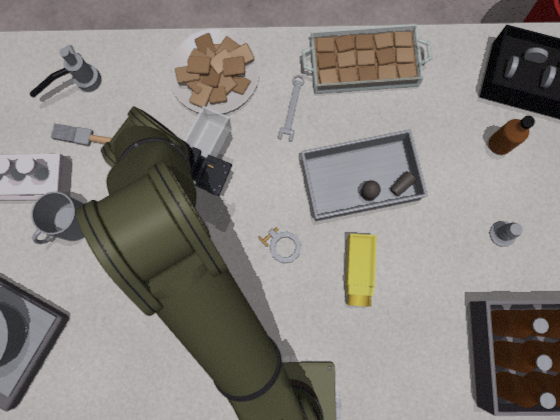

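```bash
python3 - <<'E'
from h import *
s=r.get_state(); Rw=R.from_quat(s['eef_rot']); M=Rw.as_matrix(); p=s['tool_pos']
S=eyes.camera_model("side"); W=eyes.camera_model("wrist")
g=p+M@[0,0,.008]
c=lambda u,v,x0,y0,k:((u+.5)/k-.5+x0,(v+.5)/k-.5+y0)
def onY(m,uv,yv):
    o,d=ray(m,*uv); o=M.T@(o-g); d=M.T@d; return o+d*(yv-o[1])/d[1]
for n,uv,yv in [("A",(75,175),.0305),("B",(235,55),-.0305),("mouthc",(598,437),0)]:
    for k in (-.003,0,.003):
        l=onY(S,c(*uv,105,165,6),yv+k); print(n,l,np.hypot(l[0],l[2]))
    if n!="mouthc": print("  elev of corner",np.degrees(np.arctan2(l[2],-l[0])))
# wrist: shoulder/body edges
def pred(sl):
    a=np.radians(sl); f=np.array([np.cos(a),0,-np.sin(a)]); t=np.array([-np.sin(a),0,-np.cos(a)])  # mouth dir, top normal
    P=lambda x,y,z:proj(S,g+M@(f*x+t*z+np.array([0,y,0])))
    c6=lambda q:((q+.5-[105,165])*6-.5).round()
    print(sl,"A",c6(P(-.1105,.031,.031)),"B",c6(P(-.1105,-.031,.031)),"Abot",c6(P(-.1105,.031,-.031)),"mouth",c6(P(.0545,0,0)),"wr top/bot of mouth",[proj(W,g+M@(f*.0545+t*z)).round() for z in(.028,-.028)])
for sl in (10,20,25,30,35): pred(sl)
E
```

```text
A [-0.12047335  0.0275     -0.00322011] 0.12051637837677591
A [-0.11602117  0.0305     -0.01052471] 0.11649756061206164
A [-0.11156899  0.0335     -0.01782931] 0.11298461840634323
  elev of corner -9.079398632757362
B [-0.12422351 -0.0335      0.0032509 ] 0.12426604057439142
B [-0.12056034 -0.0305     -0.00276209] 0.12059197159992806
B [-0.11689716 -0.0275     -0.00877508] 0.11722605577863786
  elev of corner -4.292952310077557
mouthc [ 0.04015376 -0.003      -0.01236598] 0.042014776837414586
mouthc [ 0.04254325  0.         -0.01883495] 0.04652615686037848
mouthc [ 0.04493274  0.003      -0.02530393] 0.05156781657437313
10 A [ 78. 178.] B [251.  48.] Abot [128. 326.] mouth [629. 481.] wr top/bot of mouth [array([273., 213.]), array([273., 151.])]
20 A [ 85. 221.] B [254.  91.] Abot [159. 379.] mouth [623. 457.] wr top/bot of mouth [array([273., 247.]), array([273., 150.])]
25 A [ 92. 244.] B [259. 114.] Abot [177. 406.] mouth [619. 444.] wr top/bot of mouth [array([273., 266.]), array([273., 151.])]
30 A [101. 268.] B [266. 139.] Abot [195. 433.] mouth [613. 431.] wr top/bot of mouth [array([273., 286.]), array([273., 153.])]
35 A [112. 293.] B [275. 164.] Abot [215. 460.] mouth [606. 417.] wr top/bot of mouth [array([273., 307.]), array([273., 157.])]
```

The top view confirms both bungs in the pan: the big one at (370,190) and the small one at (402,183). The base corners and mouth together put the bottle's slip in the grip at about 13°, so I'll set the tool tilt to match and lower.

```bash
python3 - <<'E'
from h import *
delta([.522,.2045,.052],Rt(-24,13))
E
```

```text
d [0.57 0.03 2.77] a [-0.01 -0.47 -0.12] | dist 0.17 ang 2.9
```

Call:
servo_tool(
  deltas=[
    {"dx":0.15,"dy":0,"dz":0.7,"ax":0,"ay":-0.4,"az":-0.1,"hand":50},
    {"dx":0.3,"dy":0,"dz":1.5,"ax":0,"ay":-0.47,"az":-0.1,"hand":50},
    {"dx":0.45,"dy":0,"dz":2.2,"ax":0,"ay":-0.47,"az":-0.1,"hand":50},
    {"dx":0.55,"dy":0.03,"dz":2.65,"ax":0,"ay":-0.47,"az":-0.1,"hand":50},
    {"dx":0.57,"dy":0.03,"dz":2.77,"ax":0,"ay":-0.47,"az":-0.1,"hand":50},
    {"dx":0.57,"dy":0.03,"dz":2.77,"ax":0,"ay":-0.47,"az":-0.1,"hand":50},
  ],
)

```text
clock: 13.42
tool_pos: [0.5224, 0.2055, 0.0528]
eef_rot: [0.207, 0.972, -0.023, 0.112]
contact_force: [-0.4, 1.0, -0.8]
opening: 0.695
```

```bash
python3 - <<'E'
from h import *
st()
p2,d=eyes.snapshot("side"); cv2.imwrite("pics/s9.png",p2[:,:,::-1])
cv2.imwrite("pics/s9c.png",crop(p2[:,:,::-1],125,220,265,345,5))
E
```

```text
t 13.43 p [0.522 0.205 0.053] F [-0.419  0.993 -0.759] op 61.2
q [-0.677  0.944  0.2    2.039  0.604  0.049 -0.019]
[[-0.89   0.407  0.208]
 [ 0.396  0.914 -0.091]
 [-0.227  0.001 -0.974]]
```

View pics/s9c.png

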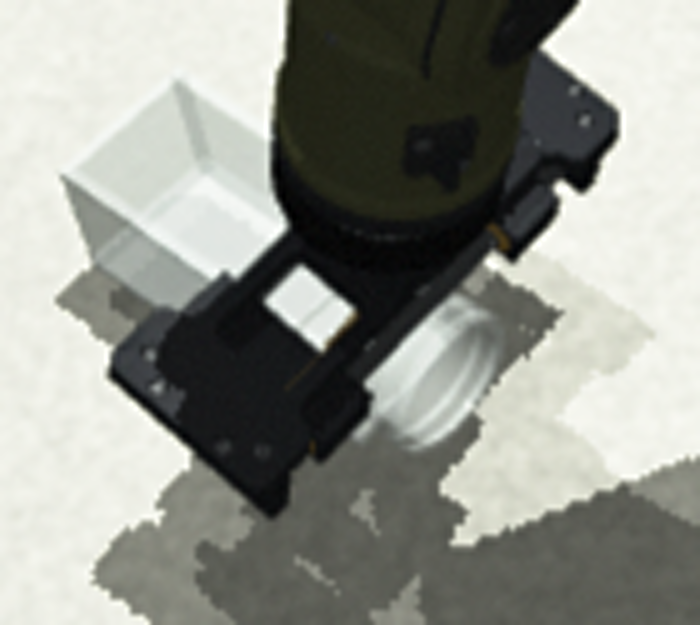

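Joint 6 is at 0.049, close to its 0.04 limit, in this orientation. I'll raise and turn the bottle so the tilt is comfortable, and check the free table area first.

```bash
python3 - <<'E'
from h import *
T=eyes.camera_model("top")
for n,u,v,z in [("yel far-left",148,229,.06),("yel r",187,290,.06),("yel l",125,240,.06),("yel right edge",170,250,.06),("clamp",285,247,.02),("clampTL",260,240,.02),("clampR",301,245,.02),("spanner bot",286,140,.01),("spanner top",298,78,.01),("plate right",259,75,.02),("plate bottom",215,114,.02),("pan TL",303,153,.061)]:
    print(n,onplane(T,u,v,z)[:2].round(3))
delta([.56,.15,.16],Rt(-95,13))
b=(np.array([.56,.15,.16]),Rt(-95,13));delta([.56,.15,.05],Rt(-95,13),b)
E
```

```text
yel far-left [0.414 0.335]
yel r [0.27  0.239]
yel l [0.388 0.388]
yel right edge [0.363 0.281]
clamp [0.372 0.012]
clampTL [0.389 0.072]
clampR [ 0.376 -0.027]
spanner bot [0.644 0.007]
spanner top [ 0.811 -0.026]
plate right [0.816 0.074]
plate bottom [0.712 0.186]
pan TL [ 0.595 -0.035]
d [-1.32 -0.59 -1.52] a [ 2.69  0.   11.52] | dist 0.126 ang 71.0
d [ 0.41 -0.    1.79] a [0. 0. 0.] | dist 0.11 ang 0.0
```

```bash
python3 - <<'E'
from h import *
delta([.522,.2055,.14],Rt(-24,13))
delta([.54,.18,.16],Rt(-95,13))
E
```

```text
d [-0.32 -0.   -1.41] a [ 0.02  0.02 -0.01] | dist 0.087 ang 0.2
d [-0.83 -0.27 -1.63] a [ 2.69  0.   11.52] | dist 0.111 ang 71.0
```

Call:
servo_tool(
  deltas=[
    {"dx":-0.15,"dy":0,"dz":-0.6,"ax":0,"ay":0,"az":0,"hand":50},
    {"dx":-0.32,"dy":0,"dz":-1.4,"ax":0,"ay":0,"az":0,"hand":50},
    {"dx":-0.35,"dy":0,"dz":-1.45,"ax":0.35,"ay":0,"az":1.5,"hand":50},
    {"dx":-0.4,"dy":-0.05,"dz":-1.5,"ax":0.75,"ay":0,"az":3.2,"hand":50},
    {"dx":-0.5,"dy":-0.1,"dz":-1.55,"ax":1.14,"ay":0,"az":4.9,"hand":50},
    {"dx":-0.6,"dy":-0.15,"dz":-1.6,"ax":1.54,"ay":0,"az":6.6,"hand":50},
    {"dx":-0.7,"dy":-0.2,"dz":-1.63,"ax":1.94,"ay":0,"az":8.3,"hand":50},
    {"dx":-0.8,"dy":-0.25,"dz":-1.63,"ax":2.34,"ay":0,"az":10,"hand":50},
    {"dx":-0.83,"dy":-0.27,"dz":-1.63,"ax":2.69,"ay":0,"az":11.5,"hand":50},
    {"dx":-0.83,"dy":-0.27,"dz":-1.63,"ax":2.69,"ay":0,"az":11.5,"hand":50},
  ],
)

```text
clock: 14.72
tool_pos: [0.5405, 0.1797, 0.1603]
eef_rot: [0.732, 0.672, -0.083, 0.077]
contact_force: [-0.8, -0.1, -1.1]
opening: 0.697
```

```bash
python3 - <<'E'
from h import *
st()
delta([.54,.18,.05],Rt(-95,13))
p2,d=eyes.snapshot("side"); cv2.imwrite("pics/s10.png",p2[:,:,::-1])
cv2.imwrite("pics/s10c.png",crop(p2[:,:,::-1],125,160,285,300,5))
E
```

```text
t 14.72 p [0.541 0.18  0.16 ] F [-0.844 -0.057 -1.1  ] op 61.4
q [-0.627  0.815  0.222  1.754  0.049  0.703 -0.587]
[[ 0.082  0.996 -0.018]
 [ 0.971 -0.084 -0.223]
 [-0.224  0.001 -0.975]]
d [ 0.42 -0.01  1.79] a [ 0.01 -0.01  0.03] | dist 0.11 ang 0.2
```

View pics/s10.png

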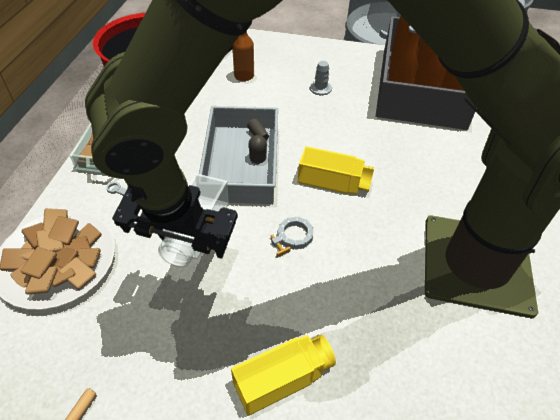

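The side view shows the bottle held level near (195,225), clear of the pan, with joint 6 now at 0.70. Lowering.

Call:
servo_tool(
  deltas=[
    {"dx":0.15,"dy":0,"dz":0.6,"ax":0,"ay":0,"az":0,"hand":50},
    {"dx":0.3,"dy":0,"dz":1.3,"ax":0,"ay":0,"az":0,"hand":50},
    {"dx":0.4,"dy":0,"dz":1.7,"ax":0,"ay":0,"az":0,"hand":50},
    {"dx":0.42,"dy":0,"dz":1.79,"ax":0,"ay":0,"az":0,"hand":50},
    {"dx":0.42,"dy":0,"dz":1.79,"ax":0,"ay":0,"az":0,"hand":50},
  ],
)

```text
clock: 15.4
tool_pos: [0.5394, 0.1807, 0.0492]
eef_rot: [0.731, 0.673, -0.084, 0.076]
contact_force: [-0.3, -0.2, -1.0]
opening: 0.694
```

Call:
servo_tool(
  deltas=[
    {"dx":0.015,"dy":0,"dz":0.065,"ax":0,"ay":0,"az":0,"hand":50},
    {"dx":0.03,"dy":0,"dz":0.13,"ax":0,"ay":0,"az":0,"hand":50},
    {"dx":0.03,"dy":0,"dz":0.13,"ax":0,"ay":0,"az":0,"hand":50},
  ],
)

```text
clock: 15.78
tool_pos: [0.5392, 0.1806, 0.0406]
eef_rot: [0.731, 0.673, -0.084, 0.076]
contact_force: [-0.3, 0.0, -1.0]
opening: 0.695
```

```bash
python3 - <<'E'
from h import *
st()
p2,d=eyes.snapshot("side"); cv2.imwrite("pics/s11.png",p2[:,:,::-1])
p3,d=eyes.snapshot("wrist")
cv2.imwrite("pics/s11c.png",np.hstack([crop(p2[:,:,::-1],115,170,255,310,3),crop(p3[:,:,::-1],0,0,560,420,.75)[:, :380] if 0 else cv2.resize(p3[:,:,::-1],(380,420))]))
E
```

```text
t 15.78 p [0.539 0.181 0.041] F [-0.293  0.013 -1.032] op 61.2
q [-0.617  1.008  0.203  1.783  0.037  0.487 -0.615]
[[ 0.081  0.997 -0.02 ]
 [ 0.971 -0.083 -0.224]
 [-0.225 -0.002 -0.974]]
```

View pics/s11c.png

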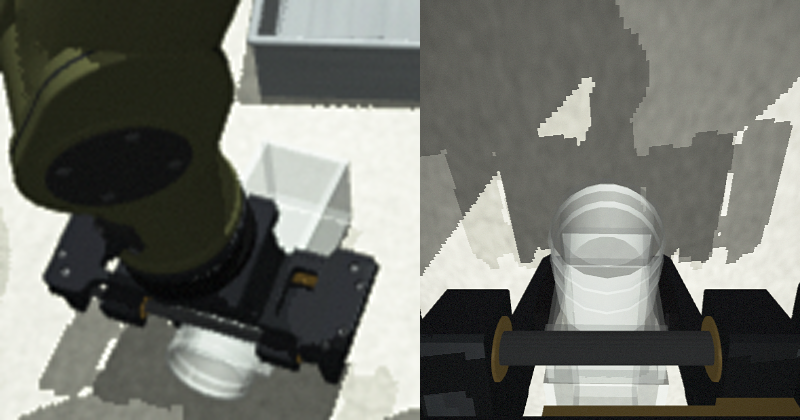

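Call:
servo_tool(
  deltas=[
    {"dx":0.01,"dy":0,"dz":0.04,"ax":0,"ay":0,"az":0,"hand":50},
    {"dx":0.015,"dy":0,"dz":0.07,"ax":0,"ay":0,"az":0,"hand":50},
    {"dx":0.015,"dy":0,"dz":0.07,"ax":0,"ay":0,"az":0,"hand":50},
  ],
)

```text
clock: 16.25
tool_pos: [0.5391, 0.1804, 0.036]
eef_rot: [0.731, 0.673, -0.084, 0.076]
contact_force: [-0.0, 0.2, -1.6]
opening: 0.696
```

Call:
servo_tool(
  deltas=[
    {"dx":0.01,"dy":0,"dz":0.04,"ax":0,"ay":0,"az":0,"hand":50},
    {"dx":0.01,"dy":0,"dz":0.04,"ax":0,"ay":0,"az":0,"hand":50},
  ],
)

```text
clock: 16.5
tool_pos: [0.5391, 0.1805, 0.0335]
eef_rot: [0.731, 0.673, -0.084, 0.076]
contact_force: [-1.3, -0.2, -1.7]
opening: 0.695
```

Call:
servo_tool(
  deltas=[
    {"dx":0.01,"dy":0,"dz":0.04,"ax":0,"ay":0,"az":0,"hand":50},
    {"dx":0.01,"dy":0,"dz":0.04,"ax":0,"ay":0,"az":0,"hand":50},
  ],
)

```text
clock: 16.75
tool_pos: [0.5394, 0.1807, 0.0314]
eef_rot: [0.731, 0.673, -0.084, 0.076]
contact_force: [0.3, 1.1, 1.7]
opening: 0.7
```

```bash
python3 - <<'E'
from h import *
st()
p2,d=eyes.snapshot("side"); cv2.imwrite("pics/s12.png",p2[:,:,::-1])
cv2.imwrite("pics/s12c.png",crop(p2[:,:,::-1],115,190,255,310,5))
E
```

```text
t 16.75 p [0.539 0.181 0.031] F [0.309 1.137 1.663] op 61.6
q [-0.617  1.024  0.202  1.782  0.037  0.473 -0.617]
[[ 0.081  0.997 -0.02 ]
 [ 0.971 -0.083 -0.225]
 [-0.225 -0.001 -0.974]]
```

View pics/s12c.png

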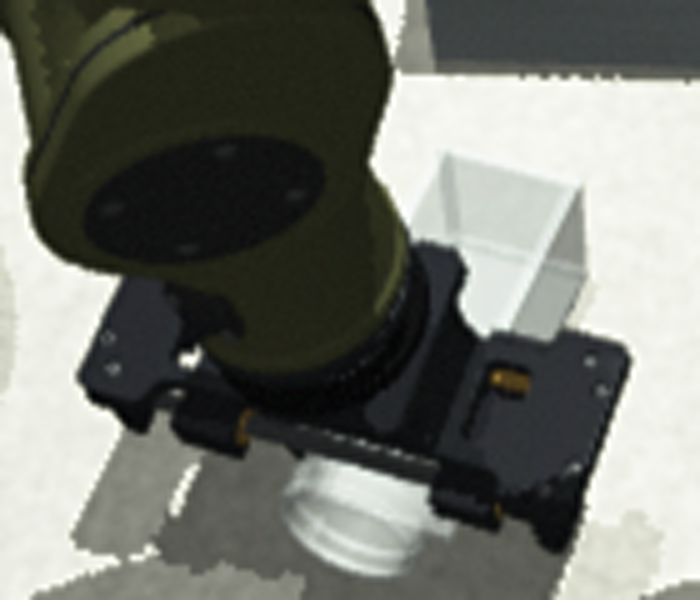

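The force rose by about 3 N, so the bottle is touching the table. I'll loosen the grip gently, then open.

Call:
servo_tool(
  deltas=[
    {"dx":0,"dy":0,"dz":0,"ax":0,"ay":0,"az":0,"hand":50},
    {"dx":0,"dy":0,"dz":0,"ax":0,"ay":0,"az":0,"hand":50},
    {"dx":0,"dy":0,"dz":0,"ax":0,"ay":0,"az":0,"hand":64},
    {"dx":0,"dy":0,"dz":0,"ax":0,"ay":0,"az":0,"hand":70},
    {"dx":0,"dy":0,"dz":0,"ax":0,"ay":0,"az":0,"hand":88},
    {"dx":0,"dy":0,"dz":0,"ax":0,"ay":0,"az":0,"hand":88},
    {"dx":0,"dy":0,"dz":0,"ax":0,"ay":0,"az":0,"hand":88},
    {"dx":0,"dy":0,"dz":0,"ax":0,"ay":0,"az":0,"hand":88},
  ],
  newtons=4,
)

```text
clock: 17.8
tool_pos: [0.5392, 0.1806, 0.0313]
eef_rot: [0.731, 0.673, -0.084, 0.076]
contact_force: [-0.9, 0.0, -0.6]
opening: 1.002
```

```bash
python3 - <<'E'
from h import *
st()
p3,d=eyes.snapshot("wrist"); cv2.imwrite("pics/w13.png",p3[:,:,::-1])
s=r.get_state(); M=R.from_quat(s['eef_rot']).as_matrix(); delta(s['tool_pos']+[0,0,.2],R.from_matrix(M))
E
```

```text
t 17.8 p [0.539 0.181 0.031] F [-0.943  0.007 -0.633] op 88.2
q [-0.617  1.024  0.201  1.782  0.036  0.473 -0.617]
[[ 0.081  0.997 -0.02 ]
 [ 0.971 -0.084 -0.225]
 [-0.225 -0.002 -0.974]]
d [-0.75 -0.01 -3.25] a [-0. -0. -0.] | dist 0.2 ang 0.0
```

View pics/w13.png

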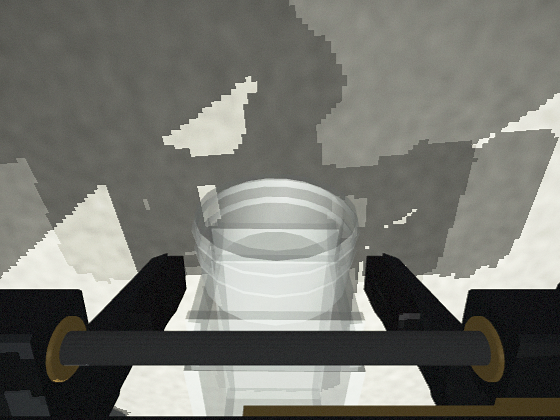

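The fingers are open and clear of the bottle on both sides (edges at columns 185 and 365). I retreat along the tool axis first, then straight up.

Call:
servo_tool(
  deltas=[
    {"dx":0,"dy":0,"dz":-0.2,"ax":0,"ay":0,"az":0,"hand":88},
    {"dx":0,"dy":0,"dz":-0.6,"ax":0,"ay":0,"az":0,"hand":88},
    {"dx":0,"dy":0,"dz":-1.2,"ax":0,"ay":0,"az":0,"hand":88},
    {"dx":0,"dy":0,"dz":-2.0,"ax":0,"ay":0,"az":0,"hand":88},
    {"dx":0,"dy":0,"dz":-2.9,"ax":0,"ay":0,"az":0,"hand":88},
    {"dx":0,"dy":0,"dz":-3.6,"ax":0,"ay":0,"az":0,"hand":88},
    {"dx":0,"dy":0,"dz":-3.8,"ax":0,"ay":0,"az":0,"hand":88},
    {"dx":0,"dy":0,"dz":-3.8,"ax":0,"ay":0,"az":0,"hand":88},
  ],
)

```text
clock: 18.85
tool_pos: [0.5437, 0.2319, 0.2538]
eef_rot: [0.731, 0.673, -0.084, 0.076]
contact_force: [-0.7, -0.2, -0.7]
opening: 0.999
```

```bash
python3 - <<'E'
from h import *
st()
p,d=eyes.snapshot("side"); cv2.imwrite("pics/s14.png",p[:,:,::-1])
p3,d=eyes.snapshot("wrist"); cv2.imwrite("pics/w14.png",p3[:,:,::-1])
cv2.imwrite("pics/c14.png",np.hstack([cv2.resize(p[:,:,::-1],(400,300)),cv2.resize(p3[:,:,::-1],(400,300))]))
E
```

```text
t 18.85 p [0.544 0.232 0.254] F [-0.738 -0.175 -0.66 ] op 88.0
q [-0.702  0.721  0.238  1.596  0.037  0.969 -0.618]
[[ 0.081  0.997 -0.02 ]
 [ 0.971 -0.083 -0.224]
 [-0.225 -0.001 -0.974]]
```

View pics/c14.png

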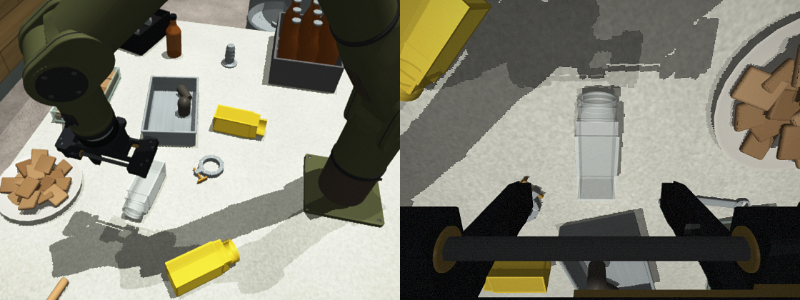

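The bottle lies empty on the table at about (145,188) in the left frame, well clear of the pan. I'll check that it is flat and that the bungs lie inside the pan.

```bash
python3 - <<'E'
from h import *
p,d=eyes.snapshot("top"); cv2.imwrite("pics/t15.png",p[:,:,::-1])
a=cv2.imread("pics/s14.png")
cv2.imwrite("pics/c15.png",np.hstack([crop(a,160,95,290,315,2.72)[:598],crop(p[:,:,::-1],180,100,430,410,1.6)[:598] if 0 else cv2.resize(p[110:240,200:430,::-1],(440,598*130*440//(230*598)))[:598] if 0 else cv2.copyMakeBorder(cv2.resize(p[110:290,200:430,::-1],(440,344)),0,598-344,0,0,cv2.BORDER_CONSTANT)]))
E
```

```text
(no output)
```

View pics/c15.png

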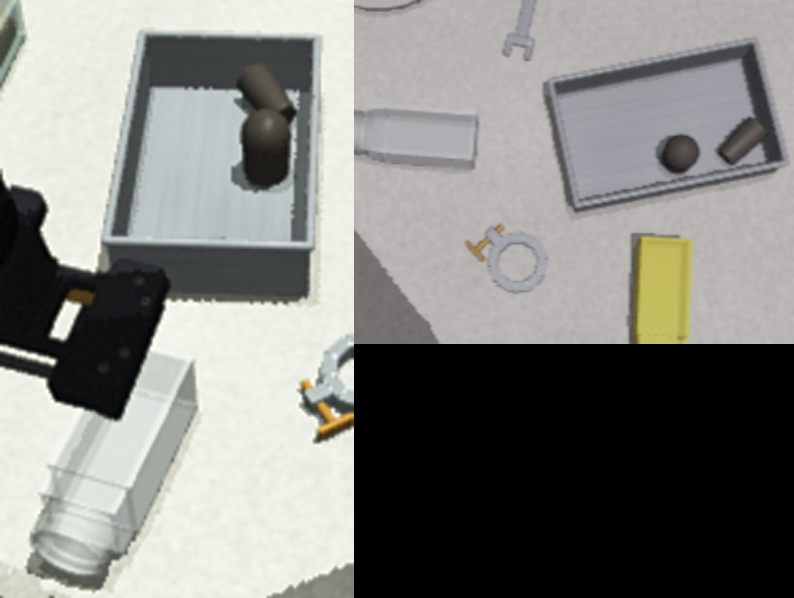

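```bash
python3 - <<'E'
from h import *
W=eyes.camera_model("wrist"); np.set_printoptions(precision=4,suppress=True)
# wrist picture coords (c14 right half scaled 400/560)
k=1.4
P=[onplane(W,(u-400)*k,v*k,.062) for u,v in [(577,133),(620,134),(579,199),(614,199)]]
for a in P: print(a)
print("front w",np.linalg.norm(P[0]-P[1]),"base w",np.linalg.norm(P[2]-P[3]),"len",np.linalg.norm(P[0]-P[2]),np.linalg.norm(P[1]-P[3]))
E
```

```text
[0.5123 0.1881 0.062 ]
[0.5707 0.1817 0.062 ]
[0.5004 0.0675 0.062 ]
[0.5572 0.063  0.062 ]
front w 0.05876285571453236 base w 0.05694270773648583 len 0.12112303753516225 0.11952365714683454
```

```bash
python3 - <<'E'
from h import *
st(); print(r.finish_job())
E
```

```text
t 19.0 p [0.543 0.231 0.252] F [ 0.106 -0.607 -0.591] op 87.4
q [-0.702  0.723  0.238  1.597  0.037  0.969 -0.618]
[[ 0.081  0.996 -0.023]
 [ 0.97  -0.084 -0.226]
 [-0.228 -0.004 -0.974]]
the job is handed in; nothing more can be done
None
```

I picked up the bottle, tipped it about 50° over the pan's near rim and rapped the neck three times. Both bungs dropped into the pan, and I laid the empty bottle on the open table and handed the job in at 19.0 s.

- **Raps:** the first only touched the rim (about 4 N). The second was firmer (about 45 N at the wrist) and jolted the big bung partly out. The third released the big bung, and the small one followed it.
- **Last checks:** the top and side pictures show both bungs inside the pan, the big one standing and the small one lying. The bottle's top face measured 0.120 m by 0.058 m at a height of 62 mm, which fits the given 119 mm by 62 mm and means it lies flat. Its base is about 0.1 m from the pan. The neighbouring things looked unmoved in the pictures, and the gripper was open and about 0.2 m clear.
- **Disagreements:** the raps turned the bottle in the grip, and my estimates of how far ranged from 10° to 32°. I used 13°, taken from the base corners and the mouth together. My first attempt to lay it down, at the original spot, brought joint 6 to 0.049, close to its 0.04 limit. I lifted the bottle again and laid it down turned about 70°, near that spot.

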